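# Tip the square bottle out from under the tray cover and stand it on its plate

### The arm

A 7-joint arm with a two-finger parallel gripper is mounted at the origin on the work surface. World frame = base frame: x ahead of the robot, y to its left, z up, the work surface at z = 0. Lengths are in mm, angles in rad, forces in N, time in s.
With the tool pointing down it reaches from about 350 to 900 mm from the base axis. Payload 7.2 kg.
Tool frame: the origin (TCP) lies midway between the tips of the shut fingers; the grasp point (between the pads) lies env.tcp_to_grasp behind it (env.tcp_to_grasp is the distance from the TCP to the grasp point, in mm); z points along the fingers, y is the line along which they close (so a half turn about z gives the same grasp; the last joint's range is limited). The gripper opens to 88 mm and grips with 3 to 60 N. Pads are 20 mm wide; open, the fingers measure 115 mm over their backs; the gripper's body (75 mm by 178 mm) begins 61 mm behind the grasp point.
Start: joints at [-1.327, 0.411, -0.013, 1.596, 0.006, 1.134, -0.082], TCP at [191.742, 594.865, 222.653] pointing down, gripper open.
Joint ranges: [-2.95, 2.95], [-0.29, 1.99], [-1.47, 1.44], [0.14, 2.54], [-1.03, 4.17], [0.13, 1.85], [-2.86, 2.86]. Speed limits (rad/s): [2.39, 2.39, 3.01, 3.01, 3.14, 3.14, 3.14].

### API

Orientations are given as a rotation vector (axis times angle).
In Python, from rig import env gives the robot as it stands. Calls block until the motion is done:
- env.movep(position, orientation): joint-space move of the TCP to a pose.
- env.move_straight(position, orientation=None, vel=150, threshold=None): straight line of the TCP; orientation=None keeps the orientation; vel is the mean speed in mm/s. With threshold (N) it stops when the force on the tool has changed by that much, and returns True; else False.
- env.set_joints(angles): joint-space move.
- env.open_gripper() and env.grasp(force=None): open the fingers fully, or close them until they stop; force is the grip in N (None keeps the last).
- env.wait(seconds).
- env.solve_ik(position, orientation): joint angles nearest the present ones, or None.
- env.get_image(name): name is "side" or "top"; returns a dict with "image" (480x640x3 uint8, red, green, blue), "range_z" (480x640 float32, mm along the optical axis (not along the pixel's ray), 0 where there is no reading), "fx", "fy", "cx", "cy" (pixels), "camera_from_world" (4x4, takes a point from world to camera coordinates). Camera axes: x right, y up, looking along -z (the intrinsics and any distortion apply to the point x, -y, -z); pixel columns grow to the right and rows downward; lengths in mm; the calibration is good to about 2 mm. A picture is of the moment at which its call begins.
A pose or a line that the arm cannot do raises env.PlanningError and nothing moves.
- env.finish_job(): hands the job in; it is judged then, once.
Readings, each from a call of its own:
- env.get_time_s(): time.
- env.get_joint_positions(): joint angles.
- env.get_qd(): joint speeds.
- env.get_joint_efforts(): joint torques, N m.
- env.get_ee_pos(): TCP position.
- env.get_eef_rot(): TCP orientation.
- env.get_ft_force(): force on the tool from outside, world axes, zero at the start.
- env.get_wrist_torque(): the same for the moment, N m.
- env.get_gripper_width(): finger opening in mm.
- env.get_grasp_force(): force on a finger pad.
Only numpy, scipy, OpenCV 4.12 (cv2) and the standard library are available. Lean on these libraries where they do the work, as an engineer would, in place of code of your own. Each camera call takes 0.05 s, during which the arm holds its last target. There are 200 camera calls.

### The job

The square dispenser bottle has toppled and slid back under the clear cover of the tipping tray. Press the tab at the tray's open end down so that the bottle slides to the open end, let the tray come back level, then take the bottle out and set it down upright, standing wholly on the square steel plate; put it down from the hand, do not drop it, and do not knock over or shove away the round amber jar or the tape roll.

Things in the scene. Friction and masses are not known exactly. Their poses are not given: they have to be found in the camera images.
- tray (a joint): Tilt of the grey tipping tray about its level hinge, rad: 0 = level, grows as the tab end goes down, hard stop at 0.8. A spring (0.45 Nm level, 0.85 Nm at the stop) brings it back level when let go, also with the bottle at the open end; pressing the tab takes 2 to 7 N. The tilt at which the bottle starts to slide varies with friction (about 0.4 to 0.7); it stays under the stop.
- tray_hinge (a point): Point on the hinge axis in the tray's middle plane, 140 mm above the table, on the fixed stand. x axis level towards the tray's open end (the tab), y along the hinge axis, z up. The tray starts level. The aluminium stand is 160 mm wide; its side cheeks reach 153 mm above the table beside the hinge.
- tray_tab (a point): Centre of the upper face of the press tab, a flat grey flange 36 mm (along the tray) by 80 mm, outside the end wall and level with its rim; it turns with the tray. When level it lies 167 mm from the hinge towards the open end and 35 mm above it. x outwards over the tab, z up when level.
- tray_bay (a point): Centre of the inner floor of the tray's open half, 70 mm from the hinge, 5 mm above it; axes as the tray (x to the tab). Inner width 124 mm. End wall: inner face 75 mm along +x, rim 30 mm above the floor; side walls here 22 mm high, 4 mm thick. The covered channel (70 mm wide inside, clear cover 57 to 61 mm above the floor) begins 75 mm along -x and is 130 mm long.
- bottle: White square plastic bottle with black round cap, closed and stiff, 0.13 to 0.25 kg. Body 44 x 44 mm, 85 mm long, then shoulder and cap (26 mm diameter); 116 mm overall. Origin at the centre of the base, z axis from base to cap. It starts lying flat on a side under the cover, cap towards the open end; once slid, the cap rests at or near the end wall.
- jar: Round amber glass jar with black cap, 56 mm diameter, 90 mm high, standing on the table; a bystander. Origin under its base, z up.
- tape: Roll of pale tape, 112 mm diameter, 18 mm high, lying flat on the table; a bystander. Origin under its centre.
- plate: Flat square steel plate, 110 x 110 mm, 8 mm thick, fixed on the table either left or right of the tray (a circuit board, 120 x 100 mm on 18 mm brass standoffs, fixed, is on the other side). Origin at the centre of its underside, so its upper face is 8 mm above; x and y along its edges. Side equipment, up to 220 mm high, begins 0.61 m left and right.
Mind the look-alikes: they are no part of the job. Several things look just like the plate: the one meant starts nearest to the robot's base.

How it is judged (in metres and radians):
On the way, in this order (a step that is already met when the one before it is completed fails the run):
1. the tray is tipped by its tab and the bottle, not touched by the robot, has slid into the open half (value of joint tray above 0.15 rad and x of bottle in the frame of tray_bay above -0.07 m and z of bottle in the frame of tray_bay below 0.05 m and contact force between each of the arm, the fingers and bottle below 0.3 N), for 0.1 s.
2. the bottle touches the plate while still held by the fingers (contact force between bottle and plate above 0.2 N and contact force between the fingers and bottle above 0.3 N), for 0.05 s.
At the end, for the whole second after the job is handed in: The bottle stands upright (within 0.1 rad) and at rest on the steel plate, its base centre within 36 mm of the plate's centre along each edge direction, and the tray is back level (under 0.06 rad) (angle between bottle's own z axis and vertical below 0.1 rad and x of bottle in the frame of plate between -0.036 and 0.036 m and y of bottle in the frame of plate between -0.036 and 0.036 m and z of bottle in the frame of plate below 0.014 m and linear speed of bottle below 0.03 m/s and value of joint tray below 0.06 rad); the robot touches nothing.
It fails at once if the jar is knocked over or shoved more than 40 mm (angle between jar's own z axis and vertical above 0.6 rad or distance of jar from where it was at the start of the episode above 0.04 m).
It fails at once if the tape roll is shoved more than 40 mm (distance of tape from where it was at the start of the episode above 0.04 m).
It also fails if it takes over 72 s, if anything falls off the work surface, if the arm or the gripper's body presses on something with over 40 N, if the wrist force passes 120 N, or if a joint passes its speed limit or range.

## Working session

There is one attempt and no reset: what is moved stays moved. The work goes in short steps, each a Python script; the robot and the scene stay as the last script left them, time stands still between calls to the robot, and variables do not carry over. Pictures are saved under pics/ and viewed, at most 10 in all, crops included, and the job is handed in when it is done.

```bash
ls; mkdir -p pics; cat > h.py <<'E'
import numpy as np, cv2, pickle
from rig import env
def cap(n,f=None):
    d=env.get_image(n)
    if f: cv2.imwrite('pics/'+f,d['image'][:,:,::-1]); pickle.dump(d,open(f'pics/{f}.pkl','wb'))
    return d
def pts(d):
    "world point per pixel from depth"
    h,w=d['range_z'].shape; u,v=np.meshgrid(np.arange(w),np.arange(h)); z=d['range_z']
    c=np.stack([(u-d['cx'])/d['fx']*z,-(v-d['cy'])/d['fy']*z,-z,np.ones_like(z)],-1)
    return (c@np.linalg.inv(d['camera_from_world']).T)[...,:3]
def ray(d,u,v,zp):
    T=np.linalg.inv(d['camera_from_world']); r=T[:3,:3]@[(u-d['cx'])/d['fx'],-(v-d['cy'])/d['fy'],-1]
    return T[:3,3]+r*(zp-T[2,3])/r[2]
E
python3 - <<'E'
from h import *
for n in('side','top'):
    d=cap(n,n+'0.png'); print({k:v for k,v in d.items() if k not in('image','range_z')}, np.mean(d['range_z']>0))
print(env.tcp_to_grasp,env.get_eef_rot(),env.get_time_s())
E
```

```text
pics
{'fx': 482.55158430824866, 'fy': 482.55158430824866, 'cx': 321.7624407105969, 'cy': 233.4048130320494, 'camera_from_world': array([[ 9.87764568e-01, -1.54869143e-01,  1.83495630e-02,
        -5.55144352e+02],
       [ 6.26258984e-02,  5.01659401e-01,  8.62795365e-01,
        -1.90452585e+02],
       [-1.42825609e-01, -8.51089534e-01,  5.05220201e-01,
        -1.31241443e+03],
       [ 0.00000000e+00,  0.00000000e+00,  0.00000000e+00,
         1.00000000e+00]])} 0.965859375
{'fx': 461.595791956536, 'fy': 461.595791956536, 'cx': 326.3759690161712, 'cy': 241.11701447873958, 'camera_from_world': array([[-3.53178173e-03, -9.99618383e-01,  2.73973469e-02,
         5.44219630e+01],
       [ 9.80772715e-01,  1.88328222e-03,  1.95144395e-01,
        -5.79029980e+02],
       [-1.95121522e-01,  2.75597777e-02,  9.80391784e-01,
        -1.22789913e+03],
       [ 0.00000000e+00,  0.00000000e+00,  0.00000000e+00,
         1.00000000e+00]])} 0.996015625
18.700000000000003 [-4.87803169e-01 -3.10339998e+00  2.18308140e-03] 0.1
```

View pics/top0.png

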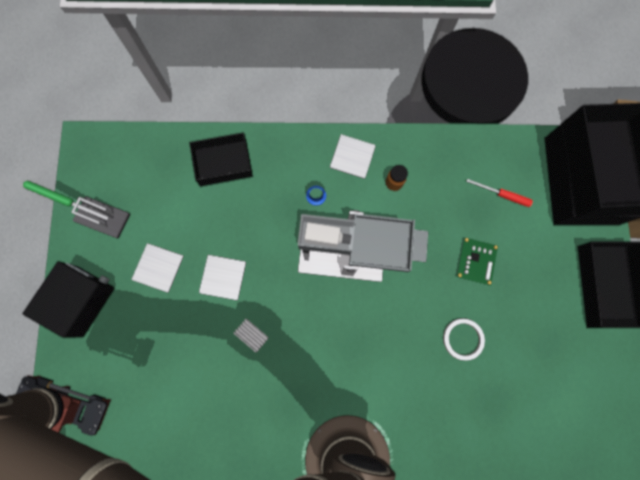

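View pics/side0.png

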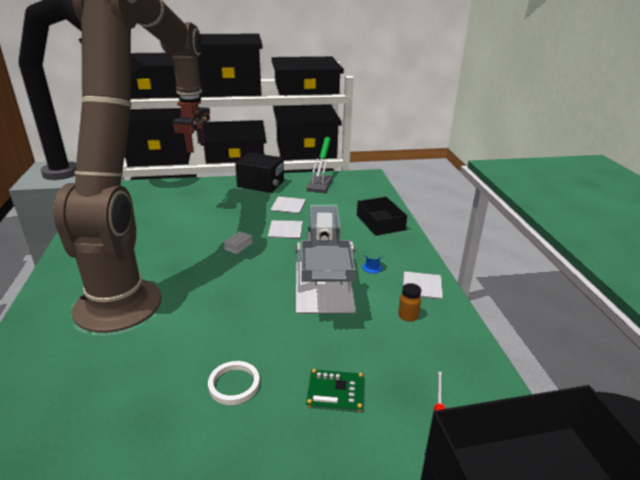

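Top view: the tray's bay is at (380,243), its tab at (420,246), and the bottle is under the cover at (322,235). The jar is at (397,177), the tape at (465,340) and the board at (478,260).
Plate candidates in the top view are (222,277), (157,267) and (353,156). The grey ribbed block at (251,335) is not a flat plate. The nearest to the base at (347,460) looks like (222,277), which I'll check by distance.

```bash
cat > m.py <<'E'
from h import *
d=pickle.load(open('pics/top0.png.pkl','rb')); P=pts(d); im=d['image']; g=cv2.cvtColor(im,cv2.COLOR_RGB2HSV)
for c in((222,277),(157,267),(353,156)):
    m=((g[...,1]<60)&(g[...,2]>150)).astype(np.uint8); 
    n,l,s,ce=cv2.connectedComponentsWithStats(m); k=l[c[1],c[0]]
    cn=max(cv2.findContours((l==k).astype(np.uint8),0,2)[0],key=cv2.contourArea)
    q=cv2.boxPoints(cv2.minAreaRect(cn)); w=np.array([ray(d,u,v,8)for u,v in q])
    print('plate',c,w.mean(0).round(1),np.hypot(*w.mean(0)[:2]).round(0),np.linalg.norm(np.diff(w[:3],axis=0),axis=1).round(1),np.degrees(np.arctan2(*(w[1]-w[0])[1::-1])).round(1), 'z',np.median(P[l==k][:,2]).round(1))
# tray: heights near tray
sub=(slice(190,300),slice(290,440)); Q=P[sub].reshape(-1,3)
for lo,hi in((140,150),(160,170),(170,180),(180,215)):
    q=Q[(Q[:,2]>lo)&(Q[:,2]<hi)]; print(lo,hi,len(q),q.min(0).round(0),q.max(0).round(0))
tabm=np.zeros(P.shape[:2],bool); tabm[225:270,405:435]=1; tabm&=(P[...,2]>168)&(P[...,2]<182)
v,u=np.nonzero(tabm); w=cv2.minAreaRect(np.array([ray(d,a,b,175)[:2] for a,b in zip(u,v)],np.float32)); print('tab+rim',w,np.median(P[tabm],0))
# bay floor
fm=np.zeros_like(tabm); fm[205:285,345:420]=1; fm&=(P[...,2]>138)&(P[...,2]<152)
v,u=np.nonzero(fm); print('floor',cv2.minAreaRect(np.array([ray(d,a,b,145)[:2] for a,b in zip(u,v)],np.float32)),np.median(P[fm],0))
print('jar',ray(d,398,173,90),'tape',ray(d,465,340,18),'z jarcap',P[173,398],P[235,322])
a=cv2.resize(im[190:300,180:450],None,fx=2.9,fy=2.9,interpolation=2); cv2.imwrite('pics/crop1.png',a[:,:,::-1])
E
python3 m.py
```

```text
plate (222, 277) [485.  348.7   8. ] 597.0 [113.4 115.5] -8.5 z 7.1
plate (157, 267) [513.  532.5   8. ] 739.0 [116.6 114.7] -17.5 z 7.0
plate (353, 156) [851.1 -26.7   8. ] 851.0 [113.  114.4] -16.9 z 6.7
140 150 2622 [ 481. -164.  140.] [644. 127. 150.]
160 170 336 [ 481. -200.  160.] [629. 124. 170.]
170 180 575 [ 483. -199.  170.] [620. 129. 180.]
180 215 1768 [ 507. -181.  180.] [616. 128. 213.]
tab+rim ((537.0494384765625, -173.96566772460938), (47.6506462097168, 116.24085998535156), 78.72581481933594) [ 543.72424958 -175.20378524  174.33028706]
floor ((558.233642578125, -78.38418579101562), (162.8057403564453, 162.6151885986328), 85.14032745361328) [555.8320494  -83.99699504 144.44017863]
jar [ 767.3674876  -146.57543195   90.        ] tape [ 307.97686333 -330.53781945   18.        ] z jarcap [ 767.43619428 -146.61236432   89.80816998] [564.850548    68.82752963 204.75869125]
```

View pics/crop1.png

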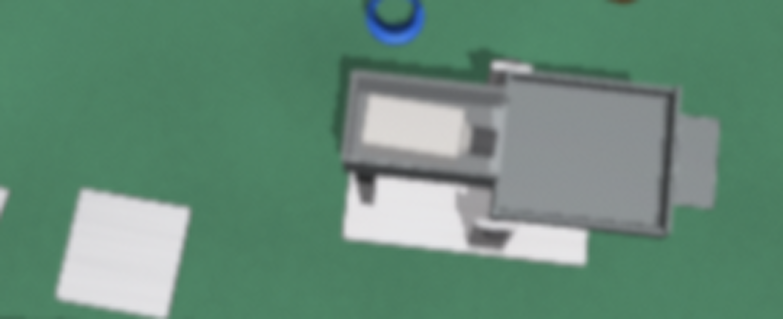

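The crop confirms the choice: plate at crop (123,252), bay at (585,155) with its end wall at (672,160), tab at (695,162), and bottle under the cover with its cap to the right at (482,140). The plate at 597 mm is the nearest to the base (the others are 739 and 851 mm). Next I refine the tray axis.

```bash
python3 - <<'E'
from h import *
d=pickle.load(open('pics/top0.png.pkl','rb'))
f=lambda a,b,z: ray(d,180+a/2.9-.33,190+b/2.9-.33,z)[:2]
e1,e2=f(678,88,175),f(666,236,175); print('end corners',e1,e2,np.linalg.norm(e1-e2),np.degrees(np.arctan2(*(e2-e1)[::-1])))
t=[f(*p,175) for p in((676,116),(719,119),(713,208),(668,205))]; print('tab',np.round(t,1),np.mean(t,0))
b,c=f(352,70,195),f(343,165,195); print('back corners',b,c,(b+c)/2)
m=(e1+e2)/2; ax=np.mean(t,0)-(b+c)/2; print(np.degrees(np.arctan2(ax[1],ax[0])))
# line fit on cap edge pixels of bay walls: side wall long edges
s=[f(*p,167) for p in((512,73),(678,88),(492,218),(666,236))]; print([np.degrees(np.arctan2(*(s[i+1]-s[i])[::-1])) for i in(0,2)],np.linalg.norm(s[0]-s[2]))
E
```

```text
end corners [ 610.88615209 -165.64685942] [ 479.54893688 -149.91511602] 132.276044130885 173.16957917801392
tab [[ 585.6 -162.9]
 [ 583.  -200.7]
 [ 504.  -191.8]
 [ 506.6 -152.7]] [ 544.7811246  -177.02311125]
back corners [620.99544284 120.96525707] [537.63679207 128.01105695] [579.31611746 124.48815701]
-96.5341627741149
[np.float64(-95.1178325441127), np.float64(-95.93164689784761)] 131.2205188554863
```

```bash
cat >> h.py <<'E'
from scipy.spatial.transform import Rotation as R
A=np.radians(-96.2); U=np.array([np.cos(A),np.sin(A),0]); HX=np.cross([0,0,1],U)  # hinge axis
TAB=np.array([544.6,-177,175]); HI=TAB-167*U; HI[2]=140; BAY=HI+70*U; BAY[2]=145
PL=np.array([485.,348.7,8])
def rot(z,y): z=z/np.linalg.norm(z); return R.from_matrix(np.c_[np.cross(y,z),y,z]).as_rotvec()
def grasp_pose(a,s,x=11,h=28,lat=0):
    z=-np.sin(a)*U-np.cos(a)*np.array([0,0,1]); g=BAY+x*U+lat*HX+[0,0,h]
    return g+env.tcp_to_grasp*z, rot(z,s*HX)
def place_pose(a,s,yaw,x=52,h=0,c=None,dx=0):
    "x = grasp distance from base; yaw = horizontal heading of the tool"
    u=np.array([np.cos(yaw),np.sin(yaw),0]); z=np.cos(a)*u-np.sin(a)*np.array([0,0,1])
    g=(PL if c is None else c)+[0,0,x+h]+dx*u
    return g+env.tcp_to_grasp*z, rot(z,s*np.cross([0,0,1],u))
def press_pose(th,s,lift=0,xl=168):
    c,n=np.cos(th),np.sin(th); return HI+(xl*c+35*n+10)*U+[0,0,35*c-xl*n+lift], rot(np.array([0,0,-1.]),s*HX)
E
python3 - <<'E'
from h import *
print(HI,BAY,HX)
f=lambda q:None if q is None else np.round(q,2)
for s in(1,-1):
    print(s,'press',f(env.solve_ik(*press_pose(0,s,80))),f(env.solve_ik(*press_pose(.77,s))))
    for a in(.3,.52,.7):
        print(a,'grasp',f(env.solve_ik(*grasp_pose(a,s))))
        for yd in range(-60,121,20):
            q=env.solve_ik(*place_pose(a,s,np.radians(yd))); 
            if q is not None: print('  place',yd,f(q))
E
```

```text
[562.6358924  -10.97678902 140.        ] [555.0759375  -80.56735649 145.        ] [ 0.99415096 -0.10799936  0.        ]
1 press [-0.48  0.43  1.01  1.72 -0.39  1.21  0.52] [-0.41  0.7   0.88  1.93 -0.71  0.86  0.74]
0.3 grasp [-0.5   0.67  1.13  1.86 -0.91  1.3   0.87]
  place -60 [-1.44  1.12  0.43  1.54  0.6   1.41 -0.93]
  place -40 [-1.56  1.04  0.43  1.82  0.87  1.14 -1.07]
  place -20 [-1.68  1.01  0.48  2.1   1.27  0.9  -1.37]
  place 0 [-1.7   1.03  0.51  2.35  1.91  0.89 -1.88]
  place 20 [-0.61  1.03 -0.52  2.48  2.52  1.75 -1.37]
  place 40 [ 0.45  1.76 -1.29  2.49  3.17  1.38  0.04]
  place 60 [ 0.72  1.64 -1.27  2.38  3.12  0.64  0.14]
  place 80 [ 0.84  1.72 -1.4   2.16  1.59  0.24  1.78]
  place 100 [ 0.47  1.16 -0.83  1.92 -0.87  0.69 -2.2 ]
  place 120 [-0.03  1.02 -0.22  1.67 -1.    1.32 -2.08]
0.52 grasp [-0.32  0.7   1.03  1.83 -1.02  1.45  1.  ]
  place -60 [-1.4   0.99  0.42  1.61  0.54  1.26 -0.87]
  place -40 [-1.5   0.9   0.42  1.87  0.82  1.   -0.96]
  place -20 [-1.62  0.86  0.5   2.13  1.23  0.73 -1.2 ]
  place 0 [-1.63  0.84  0.54  2.35  1.99  0.67 -1.73]
[... 2107 characters left out ...]
 0.93 -0.67  1.96 -0.97  0.66  0.89]
  place 120 [-0.04  0.9  -0.26  1.72 -0.89  1.13  0.93]
0.7 grasp [ 0.02  0.62  0.61  1.79 -0.96  1.41 -2.18]
  place -60 [-0.9   0.86 -0.29  1.63  0.89  1.44  2.02]
  place -40 [-0.92  0.78 -0.3   1.86  1.12  1.26  2.05]
  place -20 [-0.94  0.69 -0.29  2.08  1.4   1.07  2.03]
  place 0 [-1.43  0.66  0.39  2.32  1.89  0.57  1.72]
  place 20 [-0.27  0.76 -0.84  2.39  2.25  1.11  2.19]
  place 40 [ 0.14  0.88 -1.04  2.42  2.58  0.91  2.54]
  place 60 [ 0.37  0.9  -1.04  2.33  2.88  0.46  2.71]
  place 80 [ 0.57  1.08 -1.19  2.16  1.5   0.14 -1.77]
  place 100 [ 0.2   0.8  -0.62  1.97 -0.87  0.58  0.7 ]
  place 120 [-0.11  0.81 -0.24  1.76 -0.82  1.02  0.83]
```

```bash
python3 - <<'E'
from h import *
s=1
p,r=press_pose(0,s,150)
env.move_straight([192,560,330]); env.grasp(10)
env.movep(p+[0,0,30],r); env.movep(press_pose(0,s,20)[0],r)
print(env.get_time_s(),env.get_ee_pos(),env.get_ft_force())
print(env.move_straight(press_pose(0,s,-6)[0],vel=30,threshold=1.5),env.get_ee_pos(),press_pose(0,s)[0])
for th in np.arange(.1,.75,.08):
    hit=env.move_straight(press_pose(th,s,-2)[0],vel=90,threshold=25); print(round(th,2),hit,env.get_ee_pos().round(0),env.get_ft_force().round(1))
    if hit: break
env.wait(.5); cap('top','top1.png'); cap('side','side1.png'); print(env.get_time_s())
E
python3 - <<'E'
import cv2,numpy as np
a=cv2.imread('pics/top1.png')[180:310,270:450];b=cv2.imread('pics/side1.png')[180:320,260:440]
f=lambda i:cv2.resize(i,(400,300),interpolation=2)
cv2.imwrite('pics/c2.png',np.hstack([f(a),f(b)]))
E
```

```text
5.9333 [ 544.28951859 -188.19986401  196.12335033] [ 0.26454105 -0.30725094 -0.33667823]
True [ 543.34803327 -187.97566904  174.44692908] [ 543.41200709 -187.9356606   175.        ]
0.1 False [ 543. -191.  156.] [-0.   0.7  4.1]
0.18 False [ 543. -191.  143.] [-0.3 -0.5  3.5]
0.26 False [ 543. -191.  129.] [-0.5 -0.5  3.8]
0.34 False [ 543. -190.  115.] [ 0.2 -0.5  4.9]
0.42 False [ 544. -188.  102.] [ 0.3 -1.2  4.8]
0.5 False [ 544. -184.   89.] [ 1.5 -1.2  4.7]
0.58 False [ 544. -180.   76.] [ 0.9 -1.5  4.2]
0.66 False [ 545. -175.   63.] [ 0.4 -1.6  3.2]
0.74 False [ 545. -168.   51.] [-0.9 -1.3  4.1]
9.95
```

View pics/c2.png

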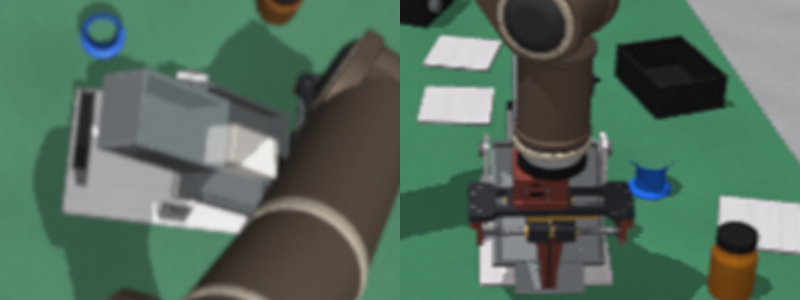

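The bottle, white at (255,150) in the left crop, has left the cover and lies in the open half, hidden in part by the arm. I let the tray return level, retreat and look.

```bash
python3 - <<'E'
from h import *
s=1
for th in np.arange(.6,-.01,-.1): env.move_straight(press_pose(th,s,0)[0],vel=80)
r=press_pose(0,s)[1]
env.move_straight(press_pose(0,s,100)[0]+60*U,vel=200); env.open_gripper()
# stand off high and behind the tab, tilted for the grasp
a=.52; p,r=grasp_pose(a,s); z=R.from_rotvec(r).as_matrix()[:,2]
env.movep(p-190*z+90*U+[0,0,40],r)
d=cap('top','top2.png'); cap('side','side2.png'); print(env.get_time_s(),env.get_ft_force())
P=pts(d); g=cv2.cvtColor(d['image'],cv2.COLOR_RGB2HSV)
m=np.zeros(P.shape[:2],bool); m[200:290,300:430]=1
L=(P-BAY)@np.c_[U,HX,[0,0,1]]; w=m&(g[...,2]>170)&(g[...,1]<50)&(abs(L[...,2]-44)<10)
print('white top local',w.sum(),L[w].min(0).round(0),L[w].max(0).round(0),np.percentile(L[w],[5,50,95],axis=0).round(0))
k=m&(g[...,2]<60)&(L[...,2]>5)&(L[...,2]<50); print('black',k.sum(),L[k].mean(0) if k.any() else '')
i=d['image'][190:300,290:450,::-1];b=cv2.imread('pics/side2.png')[180:310,260:440]
f=lambda i:cv2.resize(i,(400,300),interpolation=2); cv2.imwrite('pics/c3.png',np.hstack([f(i),f(b)]))
E
```

```text
15.4417 [-0.10632761  0.5688256   0.31593127]
white top local 583 [-74. -20.  34.] [50. 24. 54.] [[-35. -18.  39.]
 [  3.   1.  43.]
 [ 42.  21.  47.]]
black 72 [58.79714825 -2.99251731 31.32989532]
```

View pics/c3.png

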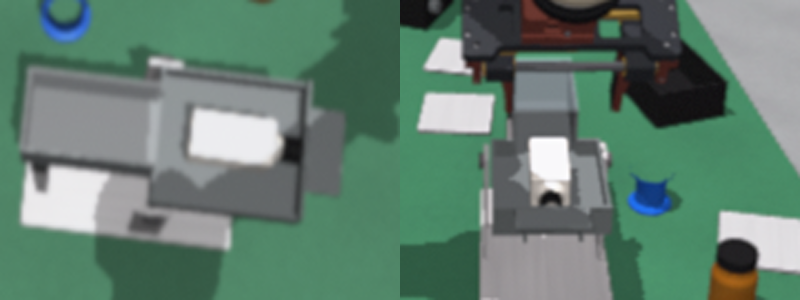

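Bottle lies in the bay, body from about -39 to 46 mm along the tray, about 1 mm off the centreline, cap at the end wall; tray is level. Grasping.

```bash
python3 - <<'E'
from h import *
s=1; a=.52; p,r=grasp_pose(a,s,x=11,h=28); z=R.from_rotvec(r).as_matrix()[:,2]
env.movep(p-100*z,r)
print(env.move_straight(p,r,vel=70,threshold=8),env.get_ee_pos()-p,env.get_ft_force())
env.grasp(25); print(env.get_gripper_width(),env.get_grasp_force(),env.get_ft_force())
env.move_straight(p+[0,0,30],r,vel=60); print(env.get_gripper_width(),env.get_grasp_force(),env.get_ft_force())
env.move_straight(p+[0,0,200],r,vel=150); print(env.get_ft_force(),env.get_time_s())
for yd in(-60,-40,-20,0,20,40,100,120):
    q=env.solve_ik(*place_pose(a,s,np.radians(yd),h=80)); q2=env.solve_ik(*place_pose(a,s,np.radians(yd)))
    print(yd,[None if k is None else np.round(k,2) for k in(q,q2)])
print(env.get_joint_positions().round(2))
E
```

```text
False [ 0.1908987  -0.36249774  0.36995015] [-1.22133397  0.06302363  0.34114397]
43.58561028863505 25.000033378601074 [ 0.44397078  0.82221474 -0.42737177]
43.95597897023115 24.999573826789856 [ 0.54398812  0.27891733 -2.82714384]
[-0.26613602  0.47481821 -2.55903911] 20.45
-60 [array([-1.15,  0.82,  0.03,  1.6 ,  0.78,  1.51, -0.98]), array([-1.22,  0.94,  0.14,  1.6 ,  0.72,  1.38, -1.02])]
-40 [array([-1.04,  0.72, -0.22,  1.84,  1.1 ,  1.42, -1.06]), array([-1.14,  0.85, -0.08,  1.84,  1.09,  1.29, -1.15])]
-20 [array([-0.79,  0.69, -0.57,  2.08,  1.47,  1.43, -1.12]), array([-0.93,  0.81, -0.39,  2.08,  1.52,  1.33, -1.27])]
0 [array([-1.18,  0.53, -0.01,  2.33,  1.78,  0.98, -1.25]), array([-1.18,  0.73, -0.01,  2.33,  1.9 ,  1.03, -1.48])]
20 [array([-0.16,  0.75, -1.04,  2.45,  2.26,  1.34, -0.91]), array([-0.48,  0.83, -0.63,  2.46,  2.42,  1.36, -1.21])]
40 [array([ 0.29,  0.9 , -1.24,  2.49,  2.64,  1.05, -0.56]), array([ 0.31,  1.32, -1.26,  2.48,  2.77,  1.28, -0.29])]
100 [array([ 0.27,  0.75, -0.62,  1.97, -1.01,  0.78, -2.34]), array([ 0.41,  1.  , -0.82,  1.95, -0.77,  0.57, -2.41])]
120 [array([-0.21,  0.76, -0.01,  1.74, -1.02,  1.32, -2.21]), array([-0.07,  0.9 , -0.22,  1.72, -0.92,  1.15, -2.19])]
[-0.11  0.33  0.64  1.58 -0.67  1.54  0.53]
```

```bash
python3 - <<'E'
from h import *
s=1; a=.52; y=np.radians(-40); env.grasp(40)
for h in(290,60):
    p,r=place_pose(a,s,y,h=h); env.movep(p,r); print(h,env.get_ee_pos()-p,env.get_gripper_width(),env.get_grasp_force(),env.get_time_s())
env.wait(.3); d=cap('top','top3.png'); e=cap('side','side3.png')
c=e['camera_from_world']@[485,349,68,1]; u,v=int(e['cx']+e['fx']*c[0]/-c[2]),int(e['cy']-e['fy']*c[1]/-c[2]); print('expected base px side',u,v)
print('expected axis top px',[[round(float(x),1) for x in(e['cx']+e['fx']*k[0]/-k[2],e['cy']-e['fy']*k[1]/-k[2])] for k in(e['camera_from_world']@[485,349,z,1] for z in(68,184))])
f=lambda i:cv2.resize(i[:,:,::-1],(400,400),interpolation=2)
cv2.imwrite('pics/c4.png',np.hstack([f(e['image'][v-60:v+20,u-40:u+40]),f(d['image'][215:315,170:270])]))
E
```

```text
290 [ 0.90771008 -1.89365515 -0.18797401] 43.61534348185524 39.9999064207077 22.3
60 [0.77476955 0.30698947 1.27807065] 43.97586911734845 39.99994397163391 23.2167
expected base px side 283 211
expected axis top px [[283.9, 211.8], [283.2, 180.5]]
```

View pics/c4.png

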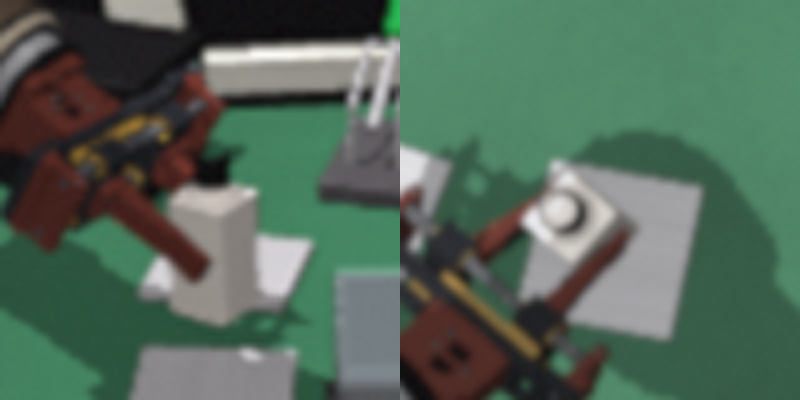

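The bottle hangs upright above the plate: in the side crop its edges are vertical at (172,250) and (258,250), and in the top crop the cap is at (565,215). I check the cap position by ray, then lower it.

```bash
python3 - <<'E'
from h import *
d=pickle.load(open('pics/top3.png.pkl','rb')); print('cap at',ray(d,211,268.5,184), pts(d)[268,211])
s=1; a=.52; y=np.radians(-40); r=place_pose(a,s,y)[1]
env.move_straight(place_pose(a,s,y,h=15)[0],r,vel=80)
env.wait(.2); f0=env.get_ft_force()
print(env.move_straight(place_pose(a,s,y,h=-12)[0],r,vel=15,threshold=3),env.get_ee_pos()-place_pose(a,s,y)[0],env.get_ft_force()-f0)
p=env.get_ee_pos(); env.wait(.3); print(env.get_ft_force()-f0,env.get_time_s())
d=cap('top','top4.png'); e=cap('side','side4.png'); P=pts(d); m=(P[...,2]>115)&(P[...,2]<132)&(np.hypot(P[...,0]-485,P[...,1]-349)<25); print('cap top',m.sum(),P[m].mean(0))
f=lambda i:cv2.resize(i[:,:,::-1],(400,400),interpolation=2)
cv2.imwrite('pics/c5.png',np.hstack([f(e['image'][170:250,243:323]),f(d['image'][225:325,170:270])]))
E
```

```text
cap at [484.60635815 340.99192179 184.        ] [490.24838982 348.09521175 152.32430641]
True [-1.62492424e-02 -1.66511004e-03 -1.77702796e+00] [-1.61369996  2.24073597  7.27098873]
[-1.82775639  2.13760136  8.16991574] 25.95
cap top 28 [483.97560279 341.87772114 121.1463917 ]
```

View pics/c5.png

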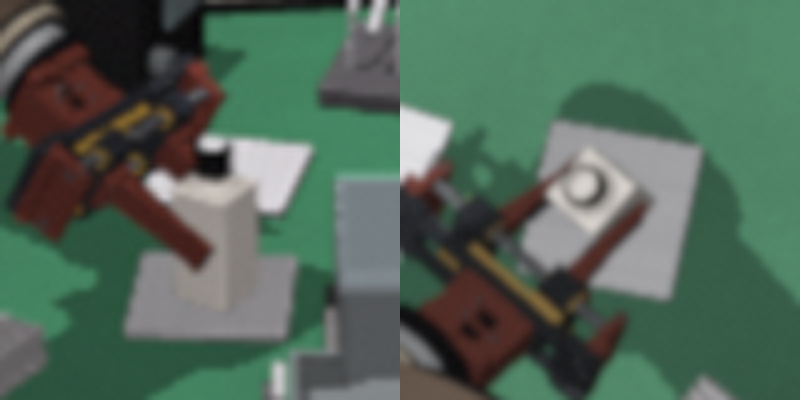

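The bottle's base is on the plate at (215,290) in the side crop, well inside the edges, with contact felt. I release it and back off along the tool axis.

```bash
python3 - <<'E'
from h import *
r=env.get_eef_rot(); p=env.get_ee_pos(); z=R.from_rotvec(r).as_matrix()[:,2]
env.grasp(5); env.wait(.2); env.open_gripper(); env.wait(.3)
env.move_straight(p-130*z,r,vel=80); env.move_straight(p-200*z+[0,0,60],r)
env.wait(.3); d=cap('top','top5.png'); e=cap('side','side5.png'); P=pts(d); m=(P[...,2]>115)&(P[...,2]<132)&(np.hypot(P[...,0]-485,P[...,1]-349)<30); print('cap top',m.sum(),P[m].mean(0),env.get_time_s(),env.get_ft_force())
f=lambda i:cv2.resize(i[:,:,::-1],(400,400),interpolation=2)
cv2.imwrite('pics/c6.png',np.hstack([f(e['image'][160:300,243:383]),f(d['image'][225:325,170:270])]))
E
```

```text
cap top 23 [484.58253746 340.78055976 121.3898038 ] 30.675 [ 0.75133677 -0.59604927 -0.45535786]
```

View pics/c6.png

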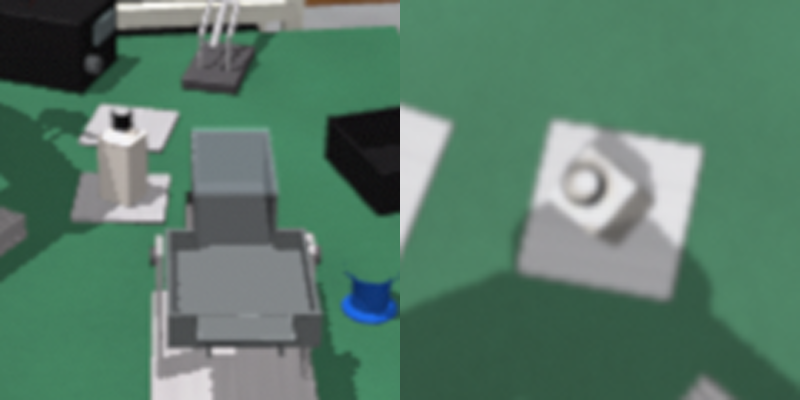

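The bottle stands free and upright on the plate at (123,170), and the tray is level and empty at (245,270). Handing in.

```bash
python3 -c "
from rig import env
print(env.finish_job())"
```

```text
the job is handed in; nothing more can be done
None
```

The job is handed in after about 31 s of robot time: the last pictures show the bottle upright on the steel plate nearest the base (base roughly 8 mm off centre) and the tray level and empty; the jar and tape roll were kept clear of but not re-measured, and the hand-in call gave no verdict.

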